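# Close the hasp of the three-tier hair-accessory tray

## Robot

A 7-joint arm with a two-finger parallel gripper is mounted at the origin on the work surface. World frame = base frame: x ahead of the robot, y to its left, z up, the work surface at z = 0. Lengths are in m, angles in rad, forces in N, time in s.
With the tool pointing down it reaches from about 0.425 to 0.825 m from the base axis. Payload 3.6 kg.
Tool frame: the origin (TCP) lies at the very end of the fingers, on their centre line; the grasp point (between the pads) lies 19 mm behind it; z points along the fingers, y is the line along which they close (so a half turn about z gives the same grasp; the last joint's range is limited). The gripper opens to 93 mm and grips with 3 to 60 N. Pads are 15 mm wide; open, the fingers measure 128 mm over their backs; the gripper's body (75 mm by 188 mm) begins 65 mm behind the grasp point.
Start: joints at [1.26, 0.615, -0.013, 1.423, 0.008, 1.103, -0.04], TCP at [0.182, -0.624, 0.219] pointing down, gripper open.
Joint ranges: [-3.12, 3.12], [-0.3, 2.06], [-1.34, 1.32], [0.26, 2.42], [-1.36, 4.5], [0.01, 1.98], [-2.84, 2.84]. Speed limits (rad/s): [2.79, 2.79, 3.14, 3.14, 3.14, 3.14, 3.14].

## Interface

Orientations are given as a rotation vector (axis times angle).
In Python, from workcell import sensors, optics, job gives the robot as it stands.
- The arm moves only by the tool move_arm, never from a script. Its argument "targets" is a list of rows, each an object with "dr": the turn, a rotation vector about the tool's x, y, z in units of 5 degrees (1.0 is 5 degrees), a list of three; "dp": the shift along the tool's x, y, z in units of 40 mm (1.0 is 40 mm), a list of three; "jaw": the finger opening in mm, from 0 to 93. A call has 1 to 20 rows; each row shifts and turns the commanded pose from where the row before left it, along the tool's axes as they then stand; what a row does not reach is not made up. A row lasts 1/12 s, in which the tool goes at most 41.7 mm and 7.16 degrees, less where a joint would pass 70% of its speed; a pose out of reach is approached as far as the arm can. A call is refused whole if a number of a shift passes 1 or a number of a turn 1, either way. A call with a gripper value outside its range is refused whole. The fingers move at their own pace and stop on an object; "newtons" is the grip in N (left out, the last holds). Time passes only in rows, so rows that do not move let the fingers close. It gives the time, the measured TCP pose, the force, the opening and the grip force at its end, in the units of the state.
- sensors.sense(): the state, without advancing time (a new reading comes with each control period).
- optics.read_camera(name): name is "scene" or "top" or "wrist"; returns a dict with "img" (400x640x3 uint8, red, green, blue), "fx", "fy", "cx", "cy" (pixels), "position" and "rotation" of the camera in the world; the wrist camera has in their place "tool_from_camera" (4x4, takes a point from camera to tool coordinates, whose origin is the TCP and whose axes are the flange's). Camera axes: x right, y down, z forward; pixel columns grow to the right and rows downward; lengths in m; the calibration is good to about 2 mm. A picture is of the moment at which its call begins: read the wrist's pose just before it. There is no depth.
- job.finish_job(): hands the job in; it is judged then, once.
The state is a dict: "time_s": time; "q": joint angles; "qvel": joint speeds; "joint_torque": joint torques, N m; "tcp_pos": TCP position; "tool_rot": TCP orientation; "force": force on the tool from outside, world axes, zero at the start; "wrist_torque": the same for the moment, N m; "opening": finger opening in m; "grasp_force": force on a finger pad.
Only numpy, scipy, OpenCV 4.12 (cv2) and the standard library are available. Lean on these libraries where they do the work, as an engineer would, in place of code of your own. Each camera call takes 0.05 s, during which the arm holds its last target. There are 200 camera calls.

## Task

The lid of the white three-tier stacking tray is shut, but its steel hasp has been left standing open. Swing that hasp over until it lies flat on the tray top with the staple standing through its slot, and leave the hasp of the low single-tier case standing open just as it is.

Things in the scene. Friction and masses are not known exactly. Their poses are not given: they have to be found in the camera images.
- tray: White plastic three-tier stacking tray, 200 (x) x 160 (y) x 130 mm tall, fixed. Origin: centre of underside, z up. Flat top at z = 130 mm: lid behind (+x), deck in front (-x), nothing on it but the hasp and its staple. Hasp hinge line: along tray y, at x = +20, z = 136 mm. Staple: steel wire loop on the deck at x = -22, y = 0, 22 mm wide along y, top at z = 150 mm.
- hasp (a joint): Angle (rad) of the tray's hasp: 0 = closed, strap level over the deck, pointing to tray -x; 1.57 = upright; more = leaning back over the lid (stop at 2.6). Starts at 1.4 to 2.2. The hinge is slightly stiff (0.06 N m): the strap stays where it is left, so it must be pushed all the way down (about 1 N at its end) to the stop at 0.
- hasp_tip (a point): Centre of the rolled end of the tray's hasp: a flat steel strap 44 mm wide, 4 mm thick, centred at tray y = 0, with a crosswise slot 34 to 52 mm from the hinge line, ending in a crosswise roll 10 mm thick, 44 mm long, centred 90 mm from the hinge line. Closed, this point is at tray x = -70, y = 0, z = 136 mm.
- case_hasp_tip (a point): Centre of the rolled end of the other hasp, same kind and size, standing open on the low white single-tier case (170 x 125 x 52 mm, hinge line 58 mm above the ledge). To be left alone. Tray and case stand side by side; either may be on the left.

How it is judged:
At the end, for the whole second after the job is handed in: The tray's hasp lies closed over its staple, within 0.17 rad (10 degrees) of flat, at rest; the end of the case's hasp is within 15 mm of where it started (value of joint hasp below 0.17 rad and velocity of joint hasp between -0.05 and 0.05 rad/s and distance of case_hasp_tip from where it was at the start of the episode below 0.015 m); the robot touches nothing.
It fails at once if the hasp of the single-tier case is moved (its end by more than 15 mm) (distance of case_hasp_tip from where it was at the start of the episode above 0.015 m).
It also fails if it takes over 35 s, if anything falls off the work surface, if the arm or the gripper's body presses on something with over 40 N, if the wrist force passes 120 N, or if a joint passes its speed limit or range.

## Working session

There is one attempt and no reset: what is moved stays moved. The work goes in short steps, Python scripts to look and compute and a tool call to move; the robot and the scene stay as the last step left them, time stands still between calls to the robot, and variables do not carry over. Pictures are saved under pics/ and viewed, at most 10 in all, crops included, and the job is handed in when it is done.

Besides the shell and the picture viewer there is one more tool, called after ">>>" as name(argument=value, ...) on one line, values as JSON. move_arm: Moves the arm, as the interface text tells. Its arguments: {"type":"object","properties":{"targets":{"type":"array"},"newtons":{"type":"number"}},"required":["targets"]}

```bash
mkdir -p pics; ls
python3 - <<'E'
from workcell import sensors, optics
import cv2, numpy as np
s=sensors.sense(); print(s['time_s'],s['tcp_pos'],s['tool_rot'])
for n in ['scene','top']:
    c=optics.read_camera(n); cv2.imwrite(f'pics/{n}0.png',c['img'][:,:,::-1])
    np.savez(f'{n}0.npz',**c)
    print(n,c['fx'],c['fy'],c['cx'],c['cy'],np.round(c['position'],4),np.round(c['rotation'],4).tolist())
E
```

```text
pics
0.0 [ 0.18180467 -0.62324285  0.21750864] [-3.10753963e+00 -4.44105606e-01  6.41227914e-04]
scene 488.5102904405416 488.5102904405416 325.0246461387246 202.17613558770486 [1.2634 0.049  0.8159] [-1.6556, -1.8235, 0.7835]
top 429.2495133852586 429.2495133852586 312.7089908593513 202.28928307745815 [ 0.3636 -0.0126  1.1605] [-2.1306, 2.1873, -0.1724]
```

View pics/scene0.png

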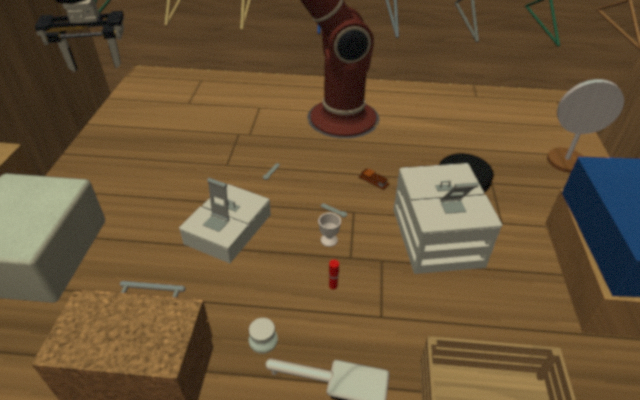

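View pics/top0.png

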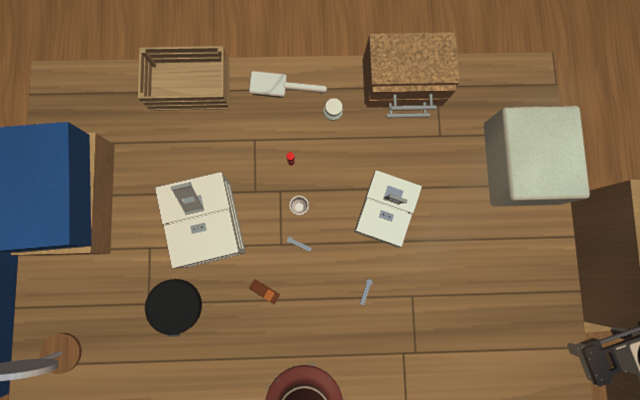

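The scene view shows the tray at right (~447,215) and the case at left (~225,222). In the top view the tray is at (200,220), with its hasp at (187,198) and staple at (198,228). The case is at (388,208). Next I'll measure the tray and zoom in.

```bash
cat > h.py <<'E'
import numpy as np, cv2
from scipy.spatial.transform import Rotation as R
def ray(c,uv):
    d=np.array([(uv[0]-c['cx'])/c['fx'],(uv[1]-c['cy'])/c['fy'],1.]); rot=np.array(c['rotation'])
    return np.array(c['position']),(R.from_rotvec(rot) if rot.shape==(3,) else R.from_matrix(rot)).apply(d)
def onz(c,uv,z):
    p,d=ray(c,uv); return p+d*(z-p[2])/d[2]
def proj(c,X):
    rot=R.from_rotvec(c['rotation']).inv(); q=rot.apply(np.array(X)-c['position'])
    return np.c_[c['fx']*q[...,0]/q[...,2]+c['cx'],c['fy']*q[...,1]/q[...,2]+c['cy']]
E
python3 - <<'E'
from h import *
t=np.load('top0.npz');s=np.load('scene0.npz')
hsv=cv2.cvtColor(t['img'],cv2.COLOR_RGB2HSV)
m=((hsv[...,1]<50)&(hsv[...,2]>170)).astype(np.uint8); m[:,:140]=0;m[:160]=0;m[280:]=0;m[:,450:]=0
m=cv2.morphologyEx(m,cv2.MORPH_CLOSE,np.ones((5,5)))
for c in cv2.findContours(m,cv2.RETR_EXTERNAL,cv2.CHAIN_APPROX_NONE)[0]:
    if cv2.contourArea(c)<800: continue
    b=cv2.boxPoints(cv2.minAreaRect(c)); print(b.round(1).tolist())
    z=.13 if b[:,0].mean()<300 else .052
    w=np.array([onz(t,p,z) for p in b])[:,:2]; print(w.round(3).tolist(),np.linalg.norm(np.diff(w,axis=0),axis=1),w.mean(0))
a=cv2.resize(t['img'][165:275,145:250],None,fx=5,fy=5,interpolation=2)
b=cv2.resize(s['img'][155:275,390:500],None,fx=4.58,fy=4.58,interpolation=2)
h=min(len(a),len(b)); o=np.hstack([a[:h,:400],b[:h,:400]]) if 0 else np.hstack([cv2.resize(a,(390,409)),cv2.resize(b,(390,425))[:409]])
cv2.imwrite('pics/crop0.png',o[:,:,::-1])
E
```

```text
[[153.5, 187.3000030517578], [225.1999969482422, 170.89999389648438], [243.5, 251.10000610351562], [171.8000030517578, 267.5]]
[[0.553, 0.348], [0.59, 0.175], [0.394, 0.132], [0.36, 0.301]] [0.17655058 0.20055143 0.17223014] [0.47423684 0.23888425]
[[355.1000061035156, 230.6999969482422], [375.29998779296875, 170.10000610351562], [421.5, 185.5], [401.29998779296875, 246.10000610351562]]
[[0.441, -0.146], [0.6, -0.206], [0.555, -0.326], [0.398, -0.263]] [0.16972325 0.12799076 0.16927109] [ 0.49854408 -0.23515168]
```

View pics/crop0.png

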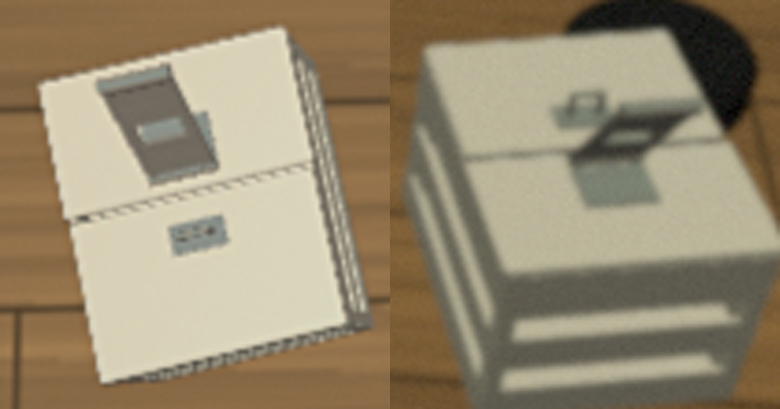

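The crop shows the tray hasp standing roughly upright. The roll centre is at top px ~(181,186.5) and scene px ~(466,184). The staple sits on the deck at the robot side.

Run:
```python
from h import *
t=np.load('top0.npz');s=np.load('scene0.npz')
C=np.array([onz(t,p,.13) for p in [(155.8,187.9),(221.2,172.5),(239.2,253.2),(172.7,268)]])
print(np.linalg.norm(np.diff(C,axis=0),axis=1)); o=C.mean(0)
ex=(C[0]+C[1]-C[2]-C[3]);ex/=np.linalg.norm(ex); ey=np.array([-ex[1],ex[0],0]); yaw=np.arctan2(ex[1],ex[0])
print('centre',o,'yaw',yaw)
def tri(a,b):
    p,d=ray(t,a);q,e=ray(s,b);k=np.linalg.lstsq(np.c_[d,-e],q-p,rcond=None)[0]
    A,B=p+d*k[0],q+e*k[1]; return (A+B)/2,np.linalg.norm(A-B)
T,g=tri((181.3,186.5),(466.2,184.4)); o0=o.copy();o0[2]=0
l=np.array([(T-o0)@ex,(T-o0)@ey,T[2]]); print('tip',T,g,'local',l,'angle',np.arctan2(l[2]-.136,-(l[0]-.02)))
W=lambda x,y,z:o0+x*ex+y*ey+np.array([0,0,z])
print('hinge',W(.02,0,.136),'staple',W(-.022,0,.15),'closed tip',W(-.07,0,.136))
for a in [1.2,1.4,1.6,1.8,2.0]:
    X=np.array([W(.02-.09*np.cos(a),0,.136+.09*np.sin(a))]);print(a,proj(t,X),proj(s,X))
X=np.array([W(-.022,0,.15),W(.02,0,.136)]);print(proj(t,X),proj(s,X))
```

```text
[0.16115071 0.20131436 0.1594269 ]
centre [0.47142361 0.2419176  0.13      ] yaw 0.2195214516914808
tip [0.53814141 0.25883788 0.21490833] 0.0037135415430377783 local [0.06880129 0.00198558 0.21490833] angle 2.1246756387666252
hinge [0.49094365 0.24627285 0.136     ] staple [0.44995157 0.23712682 0.15      ] closed tip [0.40310349 0.22667422 0.136     ]
1.2 [[188.2869425  221.41541339]] [[451.09906523 156.46801172]]
1.4 [[186.05352046 213.53423484]] [[454.32701344 159.83829414]]
1.6 [[184.20134379 205.55367312]] [[457.40507356 164.94240333]]
1.8 [[182.8235669  197.88093694]] [[460.17968492 171.61228558]]
2.0 [[181.98271362 190.89769212]] [[462.50317958 179.57583082]]
[[197.10086937 228.09364601]
 [194.86869441 211.53630028]] [[443.47083922 180.04686434]
 [448.42994368 198.15719205]]
```

>>> move_arm(targets=[{"dr":[0,0,0.7],"dp":[0,0,-0.9],"jaw":0},{"dr":[0,0,0],"dp":[0,0,-0.9],"jaw":0},{"dr":[0,0,0],"dp":[0,0,-0.9],"jaw":0},{"dr":[0,0,0],"dp":[0,0,-0.9],"jaw":0},{"dr":[0,0,0],"dp":[0.82,-0.53,0],"jaw":0},{"dr":[0,0,0],"dp":[0.82,-0.53,0],"jaw":0},{"dr":[0,0,0],"dp":[0.82,-0.53,0],"jaw":0},{"dr":[0,0,0],"dp":[0.82,-0.53,0],"jaw":0},{"dr":[0,0,0],"dp":[0.82,-0.53,0],"jaw":0},{"dr":[0,0,0],"dp":[0.82,-0.53,0],"jaw":0},{"dr":[0,0,0],"dp":[0.82,-0.53,0],"jaw":0},{"dr":[0,0,0],"dp":[0.82,-0.53,0],"jaw":0},{"dr":[0,0,0],"dp":[0,0,0],"jaw":0}])

```text
time_s: 1.18
tcp_pos: [0.4083, -0.3914, 0.3623]
tool_rot: [-3.113, -0.374, -0.009]
force: [1.5, 0.9, 0.3]
opening: 0.0113
grasp_force: 0.0
```

>>> move_arm(targets=[{"dr":[0,0,0.2],"dp":[0.53,-0.81,0],"jaw":0},{"dr":[0,0,0],"dp":[0.53,-0.81,0],"jaw":0},{"dr":[0,0,0],"dp":[0.53,-0.81,0],"jaw":0},{"dr":[0,0,0],"dp":[0.53,-0.81,0],"jaw":0},{"dr":[0,0,0],"dp":[0.53,-0.81,0],"jaw":0},{"dr":[0,0,0],"dp":[0.53,-0.81,0],"jaw":0},{"dr":[0,0,0],"dp":[0.53,-0.81,0],"jaw":0},{"dr":[0,0,0],"dp":[0.53,-0.81,0],"jaw":0},{"dr":[0,0,0],"dp":[0.53,-0.81,0],"jaw":0},{"dr":[0,0,0],"dp":[0.53,-0.81,0],"jaw":0},{"dr":[0,0,0],"dp":[0.53,-0.81,0],"jaw":0},{"dr":[0,0,0],"dp":[0.29,-0.9,0],"jaw":0},{"dr":[0,0,0],"dp":[0.29,-0.9,0],"jaw":0},{"dr":[0,0,0],"dp":[0.29,-0.9,0],"jaw":0},{"dr":[0,0,0],"dp":[0.29,-0.9,0],"jaw":0},{"dr":[0,0,0],"dp":[0.29,-0.9,0],"jaw":0},{"dr":[0,0,0],"dp":[0.29,-0.9,0],"jaw":0},{"dr":[0,0,0],"dp":[0,0,0],"jaw":0},{"dr":[0,0,0],"dp":[0,0,0],"jaw":0}])

```text
time_s: 2.77
tcp_pos: [0.5786, 0.2246, 0.3614]
tool_rot: [-3.124, -0.331, 0.004]
force: [0.5, -1.4, 1.0]
opening: 0.0003
grasp_force: 0.0
```

Run:
```python
from h import *
from workcell import sensors, optics
s=sensors.sense(); c=optics.read_camera('wrist'); cv2.imwrite('pics/w1.png',c['img'][:,:,::-1])
np.savez('w1.npz',tcp=s['tcp_pos'],rot=s['tool_rot'],**c); print(np.round(c['tool_from_camera'],3).tolist())
```

```text
[[-0.001, -0.956, -0.293, 0.082], [1.0, -0.001, -0.0, 0.001], [0.0, -0.293, 0.956, -0.168], [0.0, 0.0, 0.0, 1.0]]
```

View pics/w1.png

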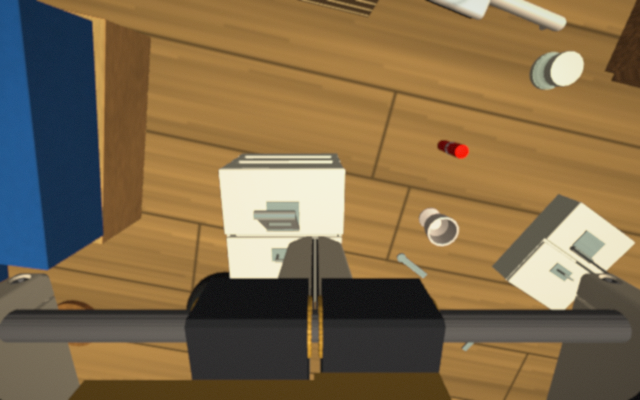

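The wrist view shows the tray squarely aligned. The hasp roll runs across ~(254–298, 214) and the top back edge runs from (222,169) to (344,168).

Run:
```python
from h import *
w=dict(np.load('w1.npz')); R0=R.from_rotvec(w['rot']); M=w['tool_from_camera']
c=dict(w,position=w['tcp']+R0.apply(M[:3,3]),rotation=(R0*R.from_matrix(M[:3,:3])).as_rotvec())
o=np.array([.4714,.2419,0]);a=.2195;ex=np.array([np.cos(a),np.sin(a),0]);ey=np.array([-ex[1],ex[0],0])
f=lambda P:np.round([(P-o)@ex,(P-o)@ey,P[2]],4)
print('tip',f(onz(c,(276,214),.215)),'ends',f(onz(c,(254,214),.215)),f(onz(c,(299,214),.215)))
print('corners',f(onz(c,(222,169),.13)),f(onz(c,(344,168),.13)),'tcp',f(w['tcp']),'toolx yaw',np.arctan2(*R0.apply([1,0,0])[1::-1]))
```

```text
tip [0.0701 0.0005 0.215 ] ends [0.0703 0.024  0.215 ] [ 0.0699 -0.024   0.215 ]
corners [0.102  0.0792 0.13  ] [ 0.1019 -0.0788  0.13  ] tcp [ 0.1008 -0.0402  0.3614] toolx yaw 0.21098390172112447
```

>>> move_arm(targets=[{"dr":[0,0,0],"dp":[0,-1.0,0],"jaw":0},{"dr":[0,0,0],"dp":[0,0,0.9],"jaw":0},{"dr":[0,0,0],"dp":[0,0,0.9],"jaw":0},{"dr":[0,0,0],"dp":[0,0,0.9],"jaw":0},{"dr":[0,0,0],"dp":[0,0,0.7],"jaw":0},{"dr":[0,0,0],"dp":[0,0,0.4],"jaw":0},{"dr":[0,0,0],"dp":[0,0,0.3],"jaw":0},{"dr":[0,0,0],"dp":[0,0,0],"jaw":0},{"dr":[0,0,0],"dp":[0,0,0],"jaw":0},{"dr":[0,0,0],"dp":[0,0,0],"jaw":0}])

```text
time_s: 3.65
tcp_pos: [0.5726, 0.2598, 0.2]
tool_rot: [-3.125, -0.319, -0.004]
force: [0.8, -0.3, 0.5]
opening: 0.0006
grasp_force: 0.0
```

```bash
cat > loc.py <<'E'
from h import *
from workcell import sensors
s=sensors.sense();o=np.array([.4714,.2419,0]);a=.2195;ex=np.array([np.cos(a),np.sin(a),0]);ey=np.array([-ex[1],ex[0],0])
d=s['tcp_pos']-o;print(s['time_s'],np.round([d@ex,d@ey,d[2]],4),np.round(s['force'],1),np.round(R.from_rotvec(s['tool_rot']).apply([0,0,1]),3))
E
python3 loc.py
```

```text
3.65 [ 0.1027 -0.0045  0.2   ] [ 0.8 -0.3  0.5] [ 0.002  0.    -1.   ]
```

>>> move_arm(targets=[{"dr":[0,0,0],"dp":[-0.2,-0.1,0],"jaw":0},{"dr":[0,0,0],"dp":[-0.2,0,0],"jaw":0},{"dr":[0,0,0],"dp":[-0.2,0,0],"jaw":0},{"dr":[0,0,0],"dp":[-0.2,0,0],"jaw":0},{"dr":[0,0,0],"dp":[-0.2,0,0],"jaw":0},{"dr":[0,0,0],"dp":[-0.2,0,0],"jaw":0},{"dr":[0,0,0],"dp":[-0.2,0,0],"jaw":0},{"dr":[0,0,0],"dp":[-0.2,0,0],"jaw":0},{"dr":[0,0,0],"dp":[-0.2,0,0],"jaw":0},{"dr":[0,0,0],"dp":[-0.2,0,0],"jaw":0},{"dr":[0,0,0],"dp":[-0.2,0,0],"jaw":0},{"dr":[0,0,0],"dp":[-0.2,0,0],"jaw":0},{"dr":[0,0,0],"dp":[-0.2,0,0],"jaw":0},{"dr":[0,0,0],"dp":[-0.2,0,0],"jaw":0},{"dr":[0,0,0],"dp":[-0.2,0,0],"jaw":0},{"dr":[0,0,0],"dp":[0,0,0],"jaw":0},{"dr":[0,0,0],"dp":[0,0,0],"jaw":0}])

```text
time_s: 5.07
tcp_pos: [0.4524, 0.2403, 0.1987]
tool_rot: [3.125, 0.323, -0.001]
force: [-0.3, -0.7, -0.4]
opening: 0.0002
grasp_force: 0.0
```

```bash
python3 loc.py
python3 - <<'E'
from h import *
from workcell import optics
a=optics.read_camera('scene')['img'][130:275,390:520];cv2.imwrite('pics/s2.png',cv2.resize(a,None,fx=4,fy=4,interpolation=2)[:,:,::-1])
E
```

```text
5.0667 [-0.0189  0.0025  0.1987] [-0.3 -0.7 -0.4] [-0.001 -0.    -1.   ]
```

View pics/s2.png

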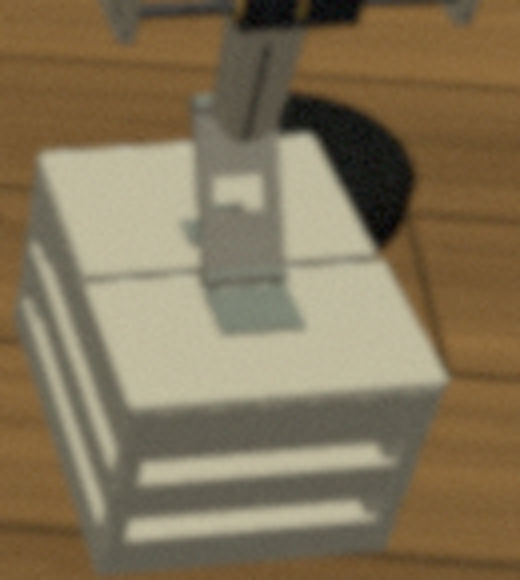

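The hasp is now pushed past upright, with its tip near (200,105) in the crop and the fingers behind the strap at (245,135). Next I'll follow the arc down.

>>> move_arm(targets=[{"dr":[0,0,0],"dp":[-0.16,0.05,0.14],"jaw":0},{"dr":[0,0,0],"dp":[-0.13,0,0.14],"jaw":0},{"dr":[0,0,0],"dp":[-0.13,0,0.14],"jaw":0},{"dr":[0,0,0],"dp":[-0.1,0,0.17],"jaw":0},{"dr":[0,0,0],"dp":[-0.1,0,0.17],"jaw":0},{"dr":[0,0,0],"dp":[-0.07,0,0.18],"jaw":0},{"dr":[0,0,0],"dp":[-0.06,0,0.19],"jaw":0},{"dr":[0,0,0],"dp":[-0.03,0,0.15],"jaw":0},{"dr":[0,0,0],"dp":[-0.02,0,0.15],"jaw":0},{"dr":[0,0,0],"dp":[0,0,0],"jaw":0},{"dr":[0,0,0],"dp":[0,0,0],"jaw":0}])

```text
time_s: 6.03
tcp_pos: [0.4219, 0.2318, 0.141]
tool_rot: [3.125, 0.322, -0.002]
force: [0.0, -0.1, 0.4]
opening: 0.0002
grasp_force: 0.0
```

```bash
python3 loc.py
```

```text
6.0333 [-0.0506  0.0009  0.141 ] [ 0.  -0.1  0.4] [-0.001 -0.    -1.   ]
```

Now I'll press gently to the stop in small steps.

>>> move_arm(targets=[{"dr":[0,0,0],"dp":[0,0,0.05],"jaw":0},{"dr":[0,0,0],"dp":[0,0,0.04],"jaw":0},{"dr":[0,0,0],"dp":[0,0,0],"jaw":0},{"dr":[0,0,0],"dp":[0,0,0],"jaw":0}])

```text
time_s: 6.37
tcp_pos: [0.4225, 0.2322, 0.1383]
tool_rot: [-3.125, -0.322, -0.001]
force: [0.2, 0.0, 1.7]
opening: 0.0006
grasp_force: 1.3
```

>>> move_arm(targets=[{"dr":[0,0,0],"dp":[0,0,0.04],"jaw":0},{"dr":[0,0,0],"dp":[0,0,0.03],"jaw":0},{"dr":[0,0,0],"dp":[0,0,0],"jaw":0}])

```text
time_s: 6.62
tcp_pos: [0.4225, 0.2322, 0.1378]
tool_rot: [3.125, 0.322, 0.003]
force: [-5.1, -2.2, 19.7]
opening: 0.0001
grasp_force: 10.0
```

The force of 19.7 N shows the strap is on its stop. Now I'll retreat straight up and check.

>>> move_arm(targets=[{"dr":[0,0,0],"dp":[0,0,-0.2],"jaw":0},{"dr":[0,0,0],"dp":[0,0,-0.6],"jaw":0},{"dr":[0,0,0],"dp":[0,0,-0.9],"jaw":0},{"dr":[0,0,0],"dp":[0,0,-0.9],"jaw":0},{"dr":[0,0,0],"dp":[0,0,-0.9],"jaw":0},{"dr":[0,0,0],"dp":[0,0,0],"jaw":0},{"dr":[0,0,0],"dp":[0,0,0],"jaw":0},{"dr":[0,0,0],"dp":[0,0,0],"jaw":0}])

```text
time_s: 7.28
tcp_pos: [0.4217, 0.2313, 0.2743]
tool_rot: [3.124, 0.322, -0.002]
force: [0.1, 0.9, -0.1]
opening: 0.0007
grasp_force: 0.0
```

```bash
python3 loc.py
python3 - <<'E'
from h import *
from workcell import optics
a=optics.read_camera('scene')['img'][130:275,170:520];cv2.imwrite('pics/s3.png',cv2.resize(a,None,fx=2.28,fy=2.28,interpolation=2)[:,:,::-1])
E
```

```text
7.2833 [-0.0509  0.0005  0.2743] [ 0.1  0.9 -0.1] [-0.001 -0.001 -1.   ]
```

View pics/s3.png

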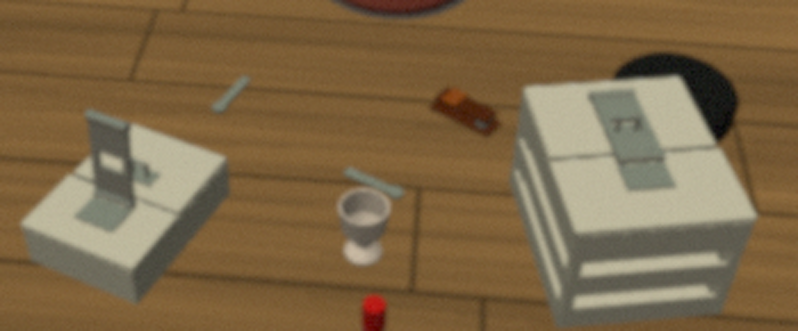

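The tray hasp lies flat, with the staple through its slot at (627,125) in the crop. The case hasp is still standing at (108,155), and the arm is clear of everything.

```bash
python3 -c "
from workcell import job; print(job.finish_job())"
```

```text
the job is handed in; nothing more can be done
None
```

The tray's hasp is closed flat with the staple through its slot, the case's hasp still stands open and untouched, and the job is handed in (no verdict was returned).

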